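# Roll a culture bottle up the loading ramp onto the bottle roller and start it

### The job

Using only your fingertips from behind, slowly roll the amber bottle that lies at the foot of the bottle roller's loading ramp up the ramp until it settles between the two black rollers at the stop plate; stay behind it so that it never rolls back or runs on by itself, and do not lift or carry it. Only when it is seated there, press the green start button on the control box right down and then let it come back up. Leave all other glassware and boxes where they stand.

Things in the scene. Friction and masses are not known exactly. Their poses are not given: they have to be found in the camera images.
- roller_unit: Bottle roller with loading ramp, fixed, x -166 to 182 mm, 156 mm wide. Origin on the bench surface; x = uphill, y = across, z = up. White side guides along both sides, 140 mm clear between them (y = -70 to 70 mm); their tops are 30 mm above the bench beside the landing, 16 mm above the ramp, 52 mm above the bench beside the rollers.
- ramp_foot (a point): Lower edge of the aluminium ramp, mid width, at x = -70 mm of roller_unit, 14 mm above the bench. From here the ramp rises at 8 degrees towards +x, straight on to the first roller without a step (36 mm high at x = 86). On the -x side a flat landing, top 14 mm above the bench, runs back 90 mm to a blue lip (6 mm thick, top 19 mm).
- seat (a point): Where the seated bottle's axis comes to lie: x = 111 mm of roller_unit, 64 mm above the bench, mid width. Below it two fixed black rollers, radius 12 mm, along y, axes at x = 95 and 127 mm, 25 mm above the bench, form a valley about 3 mm deep; the bottle may balance on the first roller until pushed past it. The face of the steel stop plate (top 78 mm above the bench) is 31 mm further on, 1 mm clear of the seated bottle.
- bottle_mid (a point): On the axis of the lying amber bottle, mid of the straight body (radius 30 mm, 100 mm long; 0.25-0.5 kg, smooth, friction 0.35). Own y axis points along it to the blue cap (radius 24 mm, end 80 mm from here); x and z turn as it rolls. Starts across the landing, cap to +y of roller_unit, this point 44 mm above the bench; rolls freely. Central between the guides, it is at y = -15 mm of roller_unit.
- start_top (a point): Centre of the top face of the round green start button (radius 16 mm), on top of the white control box, 72 mm above the bench; the button moves straight down.
- start (a joint): Travel of the start button in m: 0 up, 0.006 fully down; a spring raises it again. Fully down takes 5 N.
- control_box: White control box, fixed, 80 x 80 mm, 50 mm high, origin at the centre of its underside; the green button in its black housing sits on the middle of its top.
- flask: Bystander: glass conical flask with stopper, 80 mm wide, 137 mm high, loose, origin at the centre of its underside, z up.
- spare_bottle: Bystander: an amber bottle standing upright, 60 mm wide, 130 mm high, loose, origin at the centre of its underside, z up. Not the one to move.
- dish_stack: Bystander: stack of yellowish culture dishes, 90 mm wide, 84 mm high, loose, origin at the centre of its underside.
- tip_box: Bystander: clear and blue pipette-tip box, 80 x 110 x 65 mm, loose, origin at the centre of its underside.
- loop_pot: Bystander: steel pot 64 mm wide with blue sticks, 140 mm high, loose, origin at the centre of its underside.
- reagent_jar: Bystander: small glass jar with a white cap, 60 mm wide, 75 mm high, loose, origin at the centre of its underside.

How it is judged:
On the way, in this order (a step that is already met when the one before it is completed fails the run):
1. the bottle is on its way up the ramp (x of bottle_mid in the frame of roller_unit between -0.02 and 0.08 m), for 0.1 s.
2. the bottle sits in the valley between the two rollers at the stop plate (x of bottle_mid in the frame of roller_unit between 0.105 and 0.117 m and y of bottle_mid in the frame of roller_unit between -0.028 and -0.002 m and z of bottle_mid in the frame of roller_unit between 0.059 and 0.068 m and angle between the y axis of bottle_mid and the y axis of roller_unit, either way round below 0.1 rad and linear speed of bottle below 0.02 m/s), for 0.2 s.
3. the start button is pressed right down with the bottle seated (x of bottle_mid in the frame of roller_unit between 0.105 and 0.117 m and y of bottle_mid in the frame of roller_unit between -0.028 and -0.002 m and z of bottle_mid in the frame of roller_unit between 0.059 and 0.068 m and angle between the y axis of bottle_mid and the y axis of roller_unit, either way round below 0.1 rad and value of joint start above 0.0048 m), for 0.05 s.
At the end, for the whole second after the job is handed in: The bottle rests between the two rollers (axis within 6 mm of the seat along the ramp, within 0.1 rad of straight, between the side guides, at seat height), at rest, after the start button has been pressed at least 4.8 of its 6 mm with the bottle seated; the button is up again (all of step 2 and value of joint start below 0.0015 m); the robot touches nothing.
It fails at once if the bottle rolls free on the ramp (back or forth, faster than 0.15 m/s with nothing of the robot touching it) (x of bottle_mid in the frame of roller_unit between -0.065 and 0.088 m and linear speed of bottle above 0.15 m/s and contact force between each of the fingers, the arm and bottle below 0.02 N).
It fails at once if the bottle is lifted more than about 8 mm off the ramp, or tipped on end ((x of bottle_mid in the frame of roller_unit between -1 and -0.075 m and z of bottle_mid in the frame of roller_unit above 0.052 m) or (x of bottle_mid in the frame of roller_unit between -0.075 and -0.03 m and z of bottle_mid in the frame of roller_unit above 0.058 m) or (x of bottle_mid in the frame of roller_unit between -0.03 and 0.03 m and z of bottle_mid in the frame of roller_unit above 0.067 m) or (x of bottle_mid in the frame of roller_unit between 0.03 and 1 m and z of bottle_mid in the frame of roller_unit above 0.075 m) or angle between bottle_mid's own y axis and vertical below 1.27 rad).
It fails at once if the start button is pressed (over 3 mm) while the bottle is not seated (not (x of bottle_mid in the frame of roller_unit between 0.105 and 0.117 m and y of bottle_mid in the frame of roller_unit between -0.028 and -0.002 m and z of bottle_mid in the frame of roller_unit between 0.059 and 0.068 m and angle between the y axis of bottle_mid and the y axis of roller_unit, either way round below 0.1 rad) and value of joint start above 0.003 m).
It fails at once if a bystander is moved more than 20 mm or tipped (distance of any of flask, spare_bottle, dish_stack, tip_box, loop_pot, reagent_jar from where it was at the start of the episode above 0.02 m or angle between any of flask, spare_bottle, dish_stack, tip_box, loop_pot, reagent_jar's own z axis and vertical above 0.35 rad).
It also fails if it takes over 58 s, if anything falls off the work surface, if the arm or the gripper's body presses on something with over 40 N, if the wrist force passes 120 N, or if a joint passes its speed limit or range.

### The arm

A 6-joint arm with a two-finger parallel gripper is mounted at the origin on the work surface. World frame = base frame: x ahead of the robot, y to its left, z up, the work surface at z = 0. Lengths are in m, angles in rad, forces in N, time in s.
With the tool pointing down it reaches from about 0.3 to 0.875 m from the base axis. Payload 6.4 kg.
Tool frame: the origin (TCP) lies at the centre of the arm's flange, where the gripper is bolted on; the fingertips stand 173 mm ahead of it and the grasp point (between the pads) lies 155 mm ahead of it; z points along the fingers, x is the direction in which the jaws open and shut, and the axes are right-handed (so a half turn about z gives the same grasp; the last joint's range is limited). The gripper opens to 85 mm and grips with 20 to 120 N. Pads are 22 mm wide; open, the fingers measure 114 mm over their backs; the gripper's body (76 mm by 85 mm) begins 54 mm behind the grasp point. The pads swing forward as they close: fully open they stand 13 mm farther back than shut.
Start: joints at [-1.452, 0.181, 1.607, -0, 1.354, -0.206], TCP at [0.184, -0.545, 0.405] pointing down, gripper open.
Joint ranges: [-2.99, 2.99], [-0.89, 2.07], [0.3, 2.58], [-1.14, 4.28], [0, 2.63], [-3.12, 3.12]. Speed limits (rad/s): [2.57, 2.57, 3.01, 3.14, 3.14, 3.14].

### API

Orientations are given as a unit quaternion [w, x, y, z].
In Python, from bench import ctrl gives the robot as it stands. The module is installed in compiled form; this text tells all that it offers.
- The arm moves only by the tool move_arm, never from a script. Its argument "moves" is a list of rows, each an object of numbers: "gripper": the opening in per cent of the stroke, from 0 (shut) to 100 (fully open); "x", "y", "z": the shift along the tool's x, y, z in cm; "roll": the turn about the tool's z in degrees. In form: [{"gripper": .., "x": .., "y": .., "z": .., "roll": ..}, ...]. A call has 1 to 5 rows; each row shifts and turns the commanded pose from where the row before left it, along the tool's axes as they then stand; what a row does not reach is not made up. A row lasts 1/8 s, in which the tool goes at most 62.5 mm and 10.7 degrees, less where a joint would pass 70% of its speed; a pose out of reach is approached as far as the arm can. A call is refused whole if a number of a shift passes 6.25 or a number of a turn 10.7, either way. A call with a gripper value outside its range is refused whole. The fingers move at their own pace and stop on an object; the grip force is fixed at half the most. Time passes only in rows, so rows that do not move let the fingers close. It gives the time, the measured TCP pose, the force and the opening at its end, in the units of the state.
- ctrl.get_obs(): the state, without advancing time (a new reading comes with each control period).
- ctrl.camera(name): name is "scene" or "top"; returns a dict with "img" (480x640x3 uint8, red, green, blue), "fx", "fy", "cx", "cy" (pixels), "world_from_camera" (4x4, takes a point from camera to world coordinates). Camera axes: x right, y up, looking along -z (the intrinsics and any distortion apply to the point x, -y, -z); pixel columns grow to the right and rows downward; lengths in m; the calibration is good to about 2 mm. A picture is of the moment at which its call begins. There is no depth.
- ctrl.hand_in(): hands the job in, once; it reports no verdict.
The state is a dict: "time_s": time; "q": joint angles; "dq": joint speeds; "joint_efforts": joint torques, N m; "eef_pos": TCP position; "eef_rot": TCP orientation; "wrist_force": force on the tool from outside, world axes, zero at the start; "torque": the same for the moment, N m; "opening": opening from 0.0 (shut) to 1.0 (fully open).
Only numpy, scipy, OpenCV 4.12 (cv2) and the standard library are available. Lean on these libraries where they do the work, as an engineer would, in place of code of your own. Each camera call takes 0.05 s, during which the arm holds its last target. There are 200 camera calls.

## Working session

There is one attempt and no reset: what is moved stays moved. The work goes in short steps, Python scripts to look and compute and a tool call to move; the robot and the scene stay as the last step left them, time stands still between calls to the robot, and variables do not carry over. Pictures are saved under pics/ and viewed, about 8 in all and at most 12, crops included, and the job is handed in when it is done.

Besides the shell and the picture viewer there is one more tool, called after ">>>" by a JSON object that holds its "api" and its "payload", one argument or row to a line. move_arm: Moves the arm, as the interface text tells. Its arguments: {"type":"object","properties":{"moves":{"type":"array","items":{"type":"object","properties":{"gripper":{"type":"number"},"x":{"type":"number"},"y":{"type":"number"},"z":{"type":"number"},"roll":{"type":"number"}}}}},"required":["moves"]}

```bash
mkdir -p pics; cat > h.py <<'E'
import numpy as np, cv2
from bench import ctrl
def snap(name,fn):
    c=ctrl.camera(name); cv2.imwrite(f'pics/{fn}.png',c['img'][:,:,::-1]); return c
def ray(c,u,v,z):
    T=np.array(c['world_from_camera']); d=T[:3,:3]@np.array([(u-c['cx'])/c['fx'],-(v-c['cy'])/c['fy'],-1.])
    o=T[:3,3]; return o+d*(z-o[2])/d[2]
def proj(c,p):
    T=np.array(c['world_from_camera']); q=T[:3,:3].T@(np.array(p)-T[:3,3])
    return c['cx']+c['fx']*q[0]/-q[2], c['cy']-c['fy']*q[1]/-q[2]
E
python3 - <<'E'
from h import *
for n in('top','scene'):
    c=snap(n,n+'0'); print({k:c[k] for k in c if k!='img'})
o=ctrl.get_obs(); print(o)
E
```

```text
{'fx': 617.5683584624614, 'fy': 617.5683584624614, 'cx': 328.03266048044264, 'cy': 243.21219093562348, 'world_from_camera': array([[-2.94995716e-02,  9.97607550e-01, -6.25216082e-02,
         4.37139470e-01],
       [-9.99386662e-01, -3.06173698e-02, -1.69963786e-02,
        -7.51510852e-04],
       [-1.88699628e-02,  6.19818755e-02,  9.97898878e-01,
         1.55209468e+00],
       [ 0.00000000e+00,  0.00000000e+00,  0.00000000e+00,
         1.00000000e+00]])}
{'fx': 537.5973773402551, 'fy': 537.5973773402551, 'cx': 326.4109736950121, 'cy': 239.82069844262708, 'world_from_camera': array([[ 0.07542899, -0.73248351,  0.67659321,  1.47736124],
       [ 0.99696873,  0.06837737, -0.03711987, -0.02681088],
       [-0.01907397,  0.67734219,  0.7354208 ,  1.09802801],
       [ 0.        ,  0.        ,  0.        ,  1.        ]])}
{'time_s': 0.1, 'q': array([-1.45228321e+00,  1.81409238e-01,  1.60787979e+00,  1.47098397e-05,
        1.35383848e+00, -2.06312230e-01]), 'dq': array([ 0.00070502, -0.00197971, -0.00276634,  0.00082322,  0.00033545,
        0.00163347]), 'joint_efforts': array([ 3.51207882e-04, -4.45877945e+01, -3.52237022e+01, -3.55899183e-04,
        4.11435452e-03,  7.19482244e-06]), 'eef_pos': array([ 0.18349173, -0.54469541,  0.40392003]), 'eef_rot': array([-5.70793502e-04,  8.12138991e-01, -5.83463513e-01, -5.13018394e-04]), 'wrist_force': array([ 0.0997892 , -0.42493502,  0.44662442]), 'torque': array([-0.0065623 ,  0.01320248, -0.01482364]), 'opening': 1.0014944011008473}
```

View pics/top0.png

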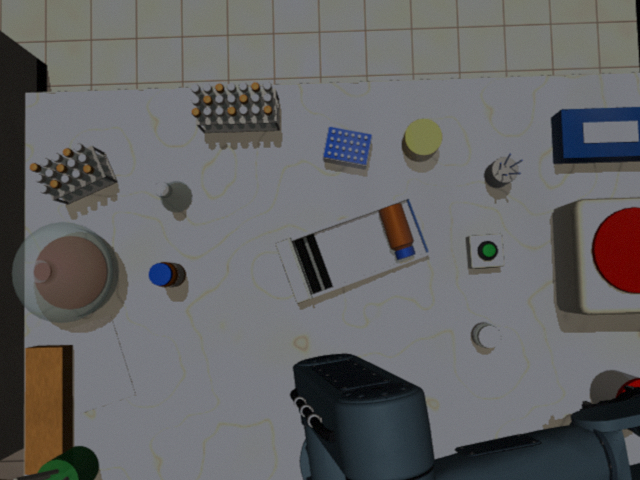

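View pics/scene0.png

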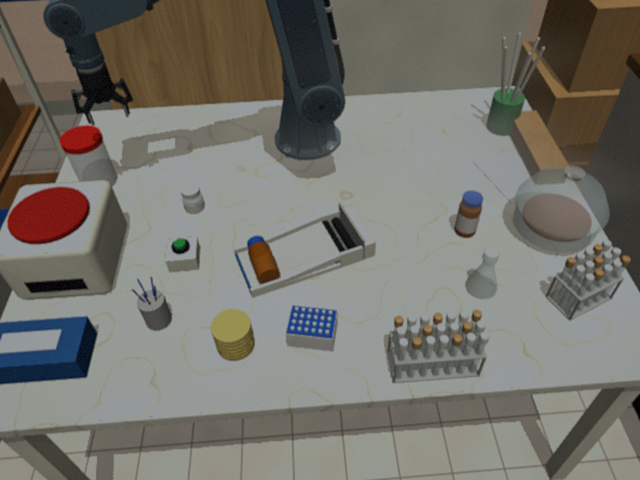

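```bash
python3 - <<'E'
import cv2
a=cv2.imread('pics/top0.png')[180:330,260:460]
cv2.imwrite('pics/crop1.png',cv2.convertScaleAbs(cv2.resize(a,None,fx=4,fy=4,interpolation=cv2.INTER_CUBIC),alpha=1.5))
E
```

```text
(no output)
```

View pics/crop1.png

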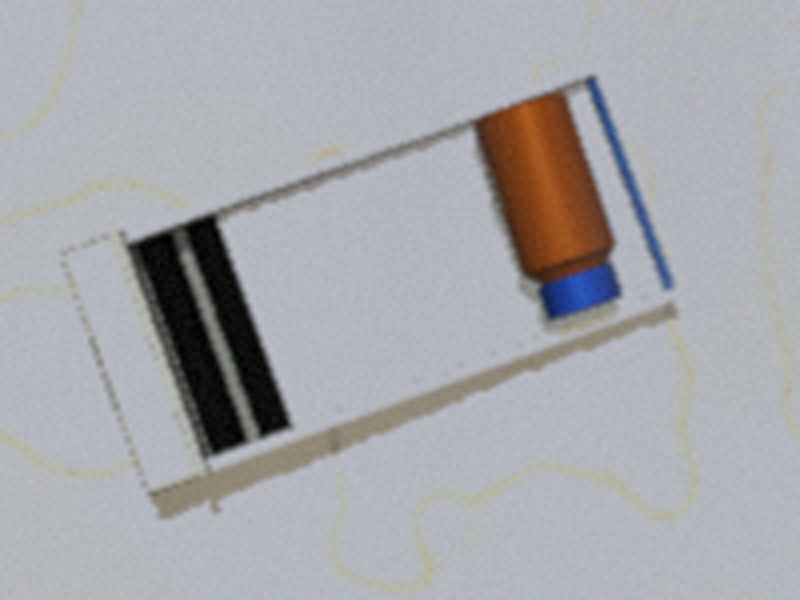

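```bash
cat >> h.py <<'E'
def R2(a): return np.array([[np.cos(a),-np.sin(a)],[np.sin(a),np.cos(a)]])
E
python3 - <<'E'
from h import *
from scipy.optimize import least_squares
c=ctrl.camera('top')
P=[((596,77),(-166,-70,19)),((672,287),(-166,70,19)),((588,79),(-160,-70,19)),((665,290),(-160,70,19)),
((218,215),(86,-70,36)),((290,425),(86,70,36)),((182,232),(111,-70,32)),((250,440),(111,70,32))]
px=lambda q:(260+(q[0]+.5)/4-.5,180+(q[1]+.5)/4-.5)
def f(s):
    r=[]
    for q,p in P:
        w=np.r_[s[:2]+R2(s[2])@(np.array(p[:2])/1e3),p[2]/1e3]; r+=list(np.subtract(proj(c,w),px(q)))
    return r
s=least_squares(f,[.45,0,1.8]); print('unit',s.x,np.round(s.fun,1))
x=s.x
for n,q,z in[('bot',(520,107),.06),('shoulder',(567,258),.06),('sideL',(505,190),.044),('sideR',(590,180),.044),('capend',(583,310),.05)]:
    w=ray(c,*px(q),z); print(n,w.round(4),(R2(x[2]).T@(w[:2]-x[:2])*1e3).round(1))
for n,u,v,z in[('btn',487,251,.072),('jar',487,336,.07),('pot',500,172,.08),('dish',422,138,.084),('tip',347,146,.065)]:print(n,ray(c,u,v,z).round(3))
# button centroid
im=c['img'].astype(int); m=(im[:,:,1]>im[:,:,0]+30)&(im[:,:,1]>im[:,:,2]+20); m[:230]=0;m[275:]=0;m[:,:460]=0;m[:,515:]=0
v,u=np.nonzero(m); print('green',u.mean(),v.mean(),len(u),ray(c,u.mean(),v.mean(),.072).round(4))
d=ctrl.camera('scene'); im=d['img'].astype(int); m=(im[:,:,1]>im[:,:,0]+30)&(im[:,:,1]>im[:,:,2]+20); m[:230]=0;m[260:]=0;m[:,:165]=0;m[:,200:]=0
v,u=np.nonzero(m); print('green',u.mean(),v.mean(),len(u),ray(d,u.mean(),v.mean(),.07).round(4))
for p in[(-166,-70,19),(-166,70,19),(142,-70,78),(142,70,78)]:
    print(p,np.round(proj(d,np.r_[x[:2]+R2(x[2])@(np.array(p[:2])/1e3),p[2]/1e3]),1))
E
```

```text
unit [ 0.5192203  -0.04293283  1.88957366] [-0.  -0.   0.7  0.2 -0.3  0.3  0.2  0.3 -0.9 -0.5  0.6  0.5 -1.3 -1.2
  1.   0.3]
bot [ 0.6155 -0.1273  0.06  ] [-110.3  -65. ]
shoulder [ 0.523  -0.1524  0.06  ] [-105.1   30.7]
sideL [ 0.5667 -0.1177  0.044 ] [-85.9 -21.7]
sideR [ 0.5712 -0.1698  0.044 ] [-136.8   -9.6]
capend [ 0.4917 -0.1619  0.05  ] [-104.4   63.5]
btn [ 0.5   -0.355  0.072]
jar [ 0.298 -0.346  0.07 ]
pot [ 0.687 -0.392  0.08 ]
dish [ 0.775 -0.209  0.084]
tip [ 0.766 -0.029  0.065]
green 488.47482014388487 249.92805755395685 139 [ 0.5021 -0.3581  0.072 ]
green 179.31730769230768 243.55769230769232 104 [ 0.5092 -0.3571  0.07  ]
(-166, -70, 19) [249.5 289.9]
(-166, 70, 19) [234.1 251.7]
(142, -70, 78) [360.9 238.1]
(142, 70, 78) [339.3 203.9]
```

>>> {"api": "move_arm", "payload": {
  "moves": [
    {"gripper": 50, "roll": -10},
    {"gripper": 50, "roll": -10},
    {"gripper": 50, "roll": -10},
    {"gripper": 50, "roll": -10},
    {"gripper": 50, "roll": -10}
  ]
}}

```text
validation failed for argument at $.mo...
```

>>> {"api": "move_arm", "payload": {
  "moves": [
    {"gripper": 50, "roll": -10},
    {"gripper": 50, "roll": -10},
    {"gripper": 50, "roll": -10},
    {"gripper": 50, "roll": -9.7},
    {"gripper": 50}
  ]
}}

```text
validation failed for argument at $.mo...
```

>>> {"api": "move_arm", "payload": {
  "moves": [
    {"gripper": 50, "x": 4.9, "y": -1.9},
    {"gripper": 50, "x": 4.9, "y": -1.9},
    {"gripper": 50, "x": 4.9, "y": -1.9},
    {"gripper": 50, "x": 4.9, "y": -1.9},
    {"gripper": 50, "x": 4.9, "y": -1.9}
  ]
}}

```text
validation failed for argument at $.mo...
```

>>> {"api": "move_arm", "payload": {
  "moves": [
    {"gripper": 50, "x": 4.9, "y": -1.9},
    {"gripper": 50, "x": 4.9, "y": -1.9},
    {"gripper": 50, "x": 4.9, "y": -1.9},
    {"gripper": 50, "x": 4.9, "y": -1.9},
    {"gripper": 50, "x": 4.9, "y": -1.9}
  ]
}}

```text
validation failed for argument at $.mo...
```

>>> {"api": "move_arm", "payload": {
  "moves": [
    {"gripper": 50, "x": 0, "y": 0, "z": 0, "roll": -10},
    {"gripper": 50, "x": 0, "y": 0, "z": 0, "roll": -10},
    {"gripper": 50, "x": 0, "y": 0, "z": 0, "roll": -10},
    {"gripper": 50, "x": 0, "y": 0, "z": 0, "roll": -10},
    {"gripper": 50, "x": 0, "y": 0, "z": 0, "roll": -10}
  ]
}}

```text
time_s: 0.82
eef_pos: [0.1835, -0.5449, 0.4044]
eef_rot: [-0.0, 0.983, -0.183, -0.0]
wrist_force: [1.1, 0.1, 0.5]
opening: 0.5
```

>>> {"api": "move_arm", "payload": {
  "moves": [
    {"gripper": 50, "x": 0, "y": 0, "z": 0, "roll": -10},
    {"gripper": 50, "x": 0, "y": 0, "z": 0, "roll": -10},
    {"gripper": 50, "x": 0, "y": 0, "z": 0, "roll": -10},
    {"gripper": 50, "x": 0, "y": 0, "z": 0, "roll": -9.7},
    {"gripper": 50, "x": 0, "y": 0, "z": 0, "roll": 0}
  ]
}}

```text
time_s: 1.45
eef_pos: [0.1835, -0.5449, 0.4044]
eef_rot: [-0.0, 0.987, 0.158, 0.0]
wrist_force: [0.4, -0.5, -0.1]
opening: 0.499
```

>>> {"api": "move_arm", "payload": {
  "moves": [
    {"gripper": 50, "x": 4.9, "y": -1.9, "z": 0, "roll": 0},
    {"gripper": 50, "x": 4.9, "y": -1.9, "z": 0, "roll": 0},
    {"gripper": 50, "x": 4.9, "y": -1.9, "z": 0, "roll": 0},
    {"gripper": 50, "x": 4.9, "y": -1.9, "z": 0, "roll": 0},
    {"gripper": 50, "x": 4.9, "y": -1.9, "z": 0, "roll": 0}
  ]
}}

```text
time_s: 2.08
eef_pos: [0.3874, -0.3765, 0.4048]
eef_rot: [0.0, 0.988, 0.157, 0.0]
wrist_force: [0.5, -0.3, -0.2]
opening: 0.498
```

>>> {"api": "move_arm", "payload": {
  "moves": [
    {"gripper": 50, "x": 4.9, "y": -1.9, "z": 0, "roll": 0},
    {"gripper": 50, "x": 4.9, "y": -1.9, "z": 0, "roll": 0},
    {"gripper": 50, "x": 4.9, "y": -1.9, "z": 0, "roll": 0},
    {"gripper": 50, "x": 4.9, "y": -1.9, "z": 0, "roll": 0},
    {"gripper": 50, "x": 4.9, "y": -1.9, "z": 0, "roll": 0}
  ]
}}

```text
time_s: 2.7
eef_pos: [0.5902, -0.2093, 0.4046]
eef_rot: [0.0, 0.988, 0.157, -0.0]
wrist_force: [-0.5, -0.8, -0.4]
opening: 0.503
```

>>> {"api": "move_arm", "payload": {
  "moves": [
    {"gripper": 50, "x": 0, "y": 0, "z": 4, "roll": 0},
    {"gripper": 50, "x": 0, "y": 0, "z": 4, "roll": 0},
    {"gripper": 50, "x": 0, "y": 0, "z": 4, "roll": 0},
    {"gripper": 50, "x": 0, "y": 0, "z": 4, "roll": 0},
    {"gripper": 50, "x": 0, "y": 0, "z": 3.9, "roll": 0}
  ]
}}

```text
time_s: 3.32
eef_pos: [0.5889, -0.2105, 0.2043]
eef_rot: [-0.0, 0.988, 0.157, -0.0]
wrist_force: [0.3, -0.3, -0.1]
opening: 0.501
```

```bash
cat > st.py <<'E'
import sys
from h import *
o=ctrl.get_obs(); S=np.array([.5192,-.0429]);a=1.8896
print('unit xy',(R2(a).T@(o['eef_pos'][:2]-S)*1e3).round(1),'z',o['eef_pos'][2].round(4),o['wrist_force'].round(1),o['time_s'])
if len(sys.argv)>1:
    n=sys.argv[1]; c=snap('scene',n+'s')['img'][170:320,200:400]; t=snap('top',n+'t')['img'][170:320,260:460]
    im=np.vstack([cv2.resize(k,(800,600))[:, :] for k in(c,t)]); im=np.hstack([cv2.resize(k,(400,300)) for k in (c,t)])
    cv2.imwrite('pics/'+n+'.png',cv2.convertScaleAbs(cv2.resize(im,(800,300)),alpha=1.4)[:,:,::-1])
E
python3 st.py a
```

```text
unit xy [-181.   -13.7] z 0.2043 [ 0.3 -0.3 -0.1] 3.325
```

View pics/a.png

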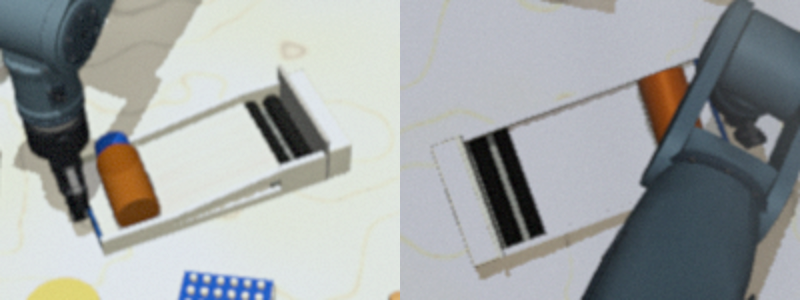

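>>> {"api": "move_arm", "payload": {
  "moves": [
    {"gripper": 50, "x": 0.1, "y": -0.8, "z": 0, "roll": 0},
    {"gripper": 50, "x": 0, "y": -0.7, "z": 0, "roll": 0},
    {"gripper": 50, "x": 0, "y": -0.4, "z": 0, "roll": 0},
    {"gripper": 50, "x": 0, "y": -0.4, "z": 0, "roll": 0},
    {"gripper": 50, "x": 0, "y": -0.4, "z": 0, "roll": 0}
  ]
}}

```text
time_s: 4.05
eef_pos: [0.5815, -0.1845, 0.2061]
eef_rot: [0.0, 0.987, 0.159, 0.0]
wrist_force: [-0.2, -0.0, 0.1]
opening: 0.5
```

>>> {"api": "move_arm", "payload": {
  "moves": [
    {"gripper": 50, "x": 0, "y": -0.4, "z": 0, "roll": 0},
    {"gripper": 50, "x": 0, "y": -0.4, "z": 0, "roll": 0},
    {"gripper": 50, "x": 0, "y": -0.4, "z": 0, "roll": 0},
    {"gripper": 50, "x": 0, "y": -0.4, "z": 0, "roll": 0},
    {"gripper": 50, "x": 0, "y": -0.4, "z": 0, "roll": 0}
  ]
}}

```text
time_s: 4.68
eef_pos: [0.5751, -0.1654, 0.2057]
eef_rot: [-0.0, 0.987, 0.159, -0.0]
wrist_force: [0.8, 0.3, 0.7]
opening: 0.499
```

```bash
python3 st.py b
```

```text
unit xy [-133.9  -14.7] z 0.2057 [0.8 0.3 0.7] 4.675
```

View pics/b.png

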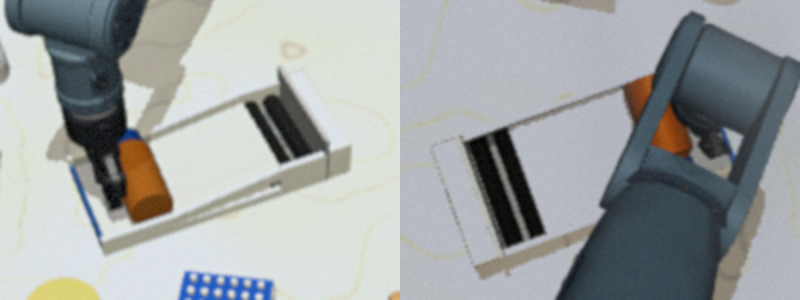

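>>> {"api": "move_arm", "payload": {
  "moves": [
    {"gripper": 50, "x": 0, "y": -0.5, "z": 0, "roll": 0},
    {"gripper": 50, "x": 0, "y": -0.5, "z": 0, "roll": 0},
    {"gripper": 50, "x": 0, "y": -0.5, "z": 0, "roll": 0},
    {"gripper": 50, "x": 0, "y": -0.5, "z": 0, "roll": 0},
    {"gripper": 50, "x": 0, "y": -0.5, "z": -0.05, "roll": 0}
  ]
}}

```text
time_s: 5.4
eef_pos: [0.5674, -0.1418, 0.2064]
eef_rot: [0.0, 0.987, 0.159, 0.0]
wrist_force: [-0.3, -1.3, 0.7]
opening: 0.5
```

>>> {"api": "move_arm", "payload": {
  "moves": [
    {"gripper": 50, "x": 0, "y": -0.5, "z": -0.07, "roll": 0},
    {"gripper": 50, "x": 0, "y": -0.5, "z": -0.07, "roll": 0},
    {"gripper": 50, "x": 0, "y": -0.5, "z": -0.07, "roll": 0},
    {"gripper": 50, "x": 0, "y": -0.5, "z": -0.07, "roll": 0},
    {"gripper": 50, "x": 0, "y": -0.5, "z": -0.07, "roll": 0}
  ]
}}

```text
time_s: 6.02
eef_pos: [0.5594, -0.1179, 0.2098]
eef_rot: [0.0, 0.987, 0.159, 0.0]
wrist_force: [0.3, -0.5, 0.6]
opening: 0.5
```

```bash
python3 st.py c
```

```text
unit xy [-83.8 -14.6] z 0.2098 [ 0.3 -0.5  0.6] 6.025
```

View pics/c.png

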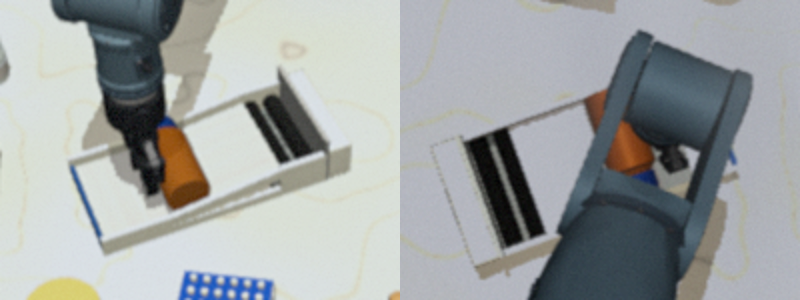

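>>> {"api": "move_arm", "payload": {
  "moves": [
    {"gripper": 50, "x": 0, "y": -0.5, "z": -0.07, "roll": 0},
    {"gripper": 50, "x": 0, "y": -0.5, "z": -0.07, "roll": 0},
    {"gripper": 50, "x": 0, "y": -0.5, "z": -0.07, "roll": 0},
    {"gripper": 50, "x": 0, "y": -0.5, "z": -0.07, "roll": 0},
    {"gripper": 50, "x": 0, "y": -0.5, "z": -0.07, "roll": 0}
  ]
}}

```text
time_s: 6.75
eef_pos: [0.5515, -0.0942, 0.2133]
eef_rot: [0.0, 0.987, 0.159, 0.0]
wrist_force: [1.0, -0.7, 0.8]
opening: 0.503
```

>>> {"api": "move_arm", "payload": {
  "moves": [
    {"gripper": 50, "x": 0, "y": -0.5, "z": -0.07, "roll": 0},
    {"gripper": 50, "x": 0, "y": -0.5, "z": -0.07, "roll": 0},
    {"gripper": 50, "x": 0, "y": -0.5, "z": -0.07, "roll": 0},
    {"gripper": 50, "x": 0, "y": -0.5, "z": -0.07, "roll": 0},
    {"gripper": 50, "x": 0, "y": -0.5, "z": -0.07, "roll": 0}
  ]
}}

```text
time_s: 7.38
eef_pos: [0.5437, -0.0704, 0.2167]
eef_rot: [-0.0, 0.987, 0.159, -0.0]
wrist_force: [0.3, -1.7, 1.6]
opening: 0.502
```

>>> {"api": "move_arm", "payload": {
  "moves": [
    {"gripper": 50, "x": 0, "y": -0.5, "z": -0.07, "roll": 0},
    {"gripper": 50, "x": 0, "y": -0.5, "z": -0.07, "roll": 0},
    {"gripper": 50, "x": 0, "y": -0.5, "z": -0.07, "roll": 0},
    {"gripper": 50, "x": 0, "y": -0.5, "z": -0.07, "roll": 0},
    {"gripper": 50, "x": 0, "y": -0.5, "z": -0.07, "roll": 0}
  ]
}}

```text
time_s: 8.0
eef_pos: [0.5358, -0.0467, 0.2202]
eef_rot: [-0.0, 0.987, 0.159, -0.0]
wrist_force: [0.1, -1.5, 1.2]
opening: 0.499
```

```bash
python3 st.py d
```

```text
unit xy [ -8.8 -14.6] z 0.2202 [ 0.1 -1.5  1.2] 8.0
```

View pics/d.png

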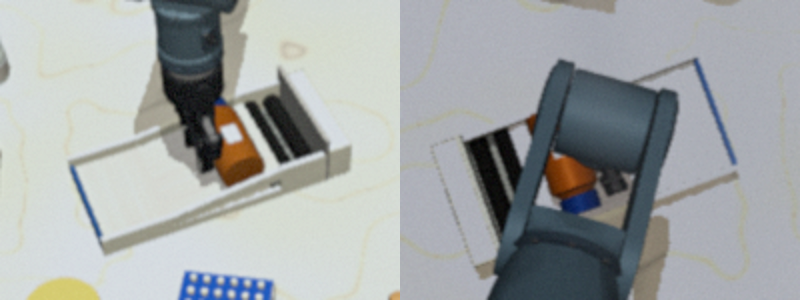

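>>> {"api": "move_arm", "payload": {
  "moves": [
    {"gripper": 50, "x": 0, "y": -0.5, "z": -0.07, "roll": 0},
    {"gripper": 50, "x": 0, "y": -0.5, "z": -0.07, "roll": 0},
    {"gripper": 50, "x": 0, "y": -0.5, "z": -0.07, "roll": 0},
    {"gripper": 50, "x": 0, "y": -0.5, "z": -0.07, "roll": 0},
    {"gripper": 50, "x": 0, "y": -0.5, "z": -0.07, "roll": 0}
  ]
}}

```text
time_s: 8.72
eef_pos: [0.528, -0.0229, 0.2238]
eef_rot: [0.0, 0.987, 0.159, 0.0]
wrist_force: [0.2, -1.7, 0.7]
opening: 0.502
```

>>> {"api": "move_arm", "payload": {
  "moves": [
    {"gripper": 50, "x": 0, "y": -0.4, "z": -0.06, "roll": 0},
    {"gripper": 50, "x": 0, "y": -0.4, "z": -0.06, "roll": 0},
    {"gripper": 50, "x": 0, "y": -0.4, "z": -0.05, "roll": 0},
    {"gripper": 50, "x": 0, "y": -0.4, "z": -0.05, "roll": 0},
    {"gripper": 50, "x": 0, "y": -0.4, "z": -0.05, "roll": 0}
  ]
}}

```text
time_s: 9.35
eef_pos: [0.5217, -0.0041, 0.2264]
eef_rot: [-0.0, 0.987, 0.159, -0.0]
wrist_force: [0.1, -2.2, 1.2]
opening: 0.497
```

>>> {"api": "move_arm", "payload": {
  "moves": [
    {"gripper": 50, "x": 0, "y": -0.3, "z": -0.04, "roll": 0},
    {"gripper": 50, "x": 0, "y": -0.3, "z": -0.04, "roll": 0},
    {"gripper": 50, "x": 0, "y": -0.3, "z": 0, "roll": 0},
    {"gripper": 50, "x": 0, "y": -0.3, "z": 0, "roll": 0},
    {"gripper": 50, "x": 0, "y": -0.3, "z": 0, "roll": 0}
  ]
}}

```text
time_s: 9.98
eef_pos: [0.517, 0.0102, 0.2271]
eef_rot: [-0.0, 0.987, 0.159, -0.0]
wrist_force: [-0.3, -0.2, 1.3]
opening: 0.502
```

```bash
python3 st.py e
```

```text
unit xy [ 51.1 -14.5] z 0.2271 [-0.3 -0.2  1.3] 9.975
```

View pics/e.png

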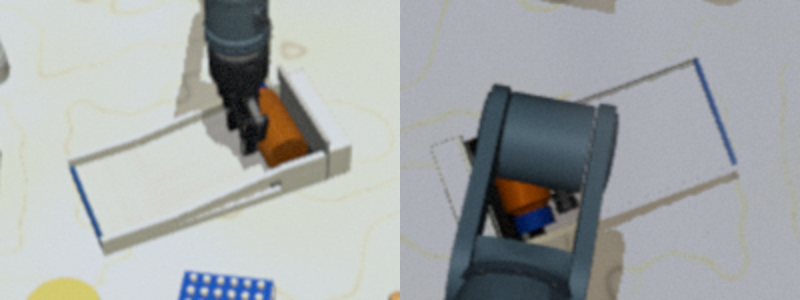

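>>> {"api": "move_arm", "payload": {
  "moves": [
    {"gripper": 50, "x": 0, "y": -0.3, "z": 0, "roll": 0},
    {"gripper": 50, "x": 0, "y": -0.3, "z": 0, "roll": 0},
    {"gripper": 50, "x": 0, "y": -0.3, "z": 0, "roll": 0},
    {"gripper": 50, "x": 0, "y": -0.3, "z": 0, "roll": 0},
    {"gripper": 50, "x": 0, "y": -0.3, "z": 0, "roll": 0}
  ]
}}

```text
time_s: 10.7
eef_pos: [0.5123, 0.0244, 0.2272]
eef_rot: [-0.0, 0.987, 0.159, -0.0]
wrist_force: [0.3, 0.2, 0.1]
opening: 0.5
```

>>> {"api": "move_arm", "payload": {
  "moves": [
    {"gripper": 50, "x": 0, "y": -0.1, "z": 0, "roll": 0},
    {"gripper": 50, "x": 0, "y": -0.1, "z": 0, "roll": 0},
    {"gripper": 50, "x": 0, "y": -0.1, "z": 0, "roll": 0},
    {"gripper": 50, "x": 0, "y": 0, "z": 0, "roll": 0},
    {"gripper": 50, "x": 0, "y": 0, "z": 0, "roll": 0}
  ]
}}

```text
time_s: 11.32
eef_pos: [0.5114, 0.027, 0.2272]
eef_rot: [0.0, 0.987, 0.159, 0.0]
wrist_force: [0.4, 0.1, -0.1]
opening: 0.502
```

>>> {"api": "move_arm", "payload": {
  "moves": [
    {"gripper": 50, "x": 0, "y": 0.3, "z": 0, "roll": 0},
    {"gripper": 50, "x": 0, "y": 1, "z": 0, "roll": 0},
    {"gripper": 50, "x": 0, "y": 3, "z": 0, "roll": 0},
    {"gripper": 50, "x": 0, "y": 4, "z": -3, "roll": 0},
    {"gripper": 50, "x": 0, "y": 5, "z": -5, "roll": 0}
  ]
}}

```text
time_s: 11.95
eef_pos: [0.551, -0.095, 0.3008]
eef_rot: [-0.001, 0.987, 0.159, -0.002]
wrist_force: [1.1, -0.8, 0.2]
opening: 0.5
```

>>> {"api": "move_arm", "payload": {
  "moves": [
    {"gripper": 0, "x": 0, "y": 6, "z": -1, "roll": 0},
    {"gripper": 0, "x": 0, "y": 6, "z": 0, "roll": 0},
    {"gripper": 0, "x": 0, "y": 6, "z": 0, "roll": 0},
    {"gripper": 0, "x": 0, "y": 3, "z": 0, "roll": 0},
    {"gripper": 0, "x": 0, "y": 0, "z": 0, "roll": 0}
  ]
}}

```text
time_s: 12.58
eef_pos: [0.6171, -0.2963, 0.3109]
eef_rot: [0.0, 0.988, 0.157, 0.0]
wrist_force: [-0.1, 0.3, -0.6]
opening: 0.0
```

```bash
python3 st.py f; python3 - <<'E'
from h import *
S=np.array([.5192,-.0429]);a=1.8896
o=ctrl.get_obs(); d=np.array([.505,-.3575])-o['eef_pos'][:2]; R=np.array([[.949,.314],[.314,-.949]])
print(o['eef_pos'],o['opening'],'to button in tool xy cm',(R@d*100).round(2))
E
```

```text
unit xy [-271.3  -13.5] z 0.3109 [-0.1  0.3 -0.6] 12.575
[ 0.6169267  -0.29332514  0.31076645] -0.003164717089079717 to button in tool xy cm [-12.64   2.58]
```

View pics/f.png

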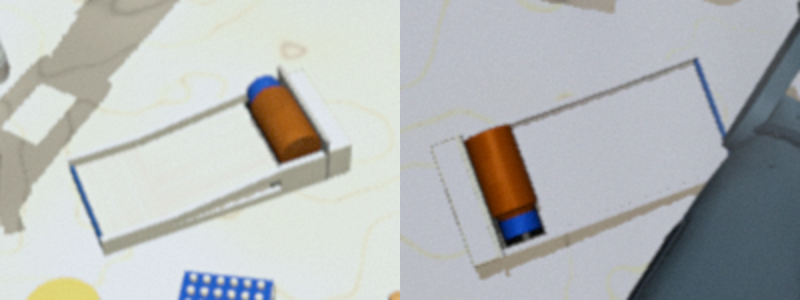

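>>> {"api": "move_arm", "payload": {
  "moves": [
    {"gripper": 0, "x": -4, "y": 0.8, "z": 0, "roll": 0},
    {"gripper": 0, "x": -4, "y": 0.8, "z": 0, "roll": 0},
    {"gripper": 0, "x": -4, "y": 0.8, "z": 0, "roll": 0},
    {"gripper": 0, "x": -0.7, "y": 0.2, "z": 0, "roll": 0},
    {"gripper": 0, "x": 0, "y": 0, "z": 0, "roll": 0}
  ]
}}

```text
time_s: 13.3
eef_pos: [0.5051, -0.357, 0.3117]
eef_rot: [-0.0, 0.987, 0.159, 0.0]
wrist_force: [0.8, 0.2, 0.3]
opening: 0.0
```

```bash
python3 - <<'E'
from h import *
S=np.array([.5192,-.0429]);a=1.8896
o=ctrl.get_obs(); d=np.array([.503,-.3575])-o['eef_pos'][:2]; R=np.array([[.949,.314],[.314,-.949]])
print(o['eef_pos'],o['opening'],'to button in tool xy cm',(R@d*100).round(2))
im=cv2.imread('pics/ft.png').astype(int); B,G,Rr=im[...,0],im[...,1],im[...,2]
m=((Rr>B+40)).astype(np.uint8); m[:200]=0;m[310:]=0;m[:,:270]=0;m[:,345:]=0
v,u=np.nonzero(m); r=cv2.minAreaRect(np.c_[u,v].astype(np.float32)); c=ctrl.camera('top')
w=ray(c,*r[0],.07); print(r,'centre unit',(R2(a).T@(w[:2]-S)*1e3).round(1))
ex=[]
for y in(-65,35):
  for x in(81,141): ex.append(proj(c,np.r_[S+R2(a)@np.array([x,y])/1e3,.064]))
print('expected body outline',np.round(ex,1).tolist()); print('measured',cv2.boxPoints(r).round(1).tolist())
snap('scene','g'); t=cv2.imread('pics/g.png')[140:340,100:400]; cv2.imwrite('pics/g2.png',cv2.resize(t,(750,500),interpolation=cv2.INTER_CUBIC))
E
```

```text
[ 0.50508846 -0.35699867  0.3117156 ] 4.7359150400938365e-05 to button in tool xy cm [-0.21 -0.02]
((310.164306640625, 255.9008331298828), (44.33462142944336, 22.731842041015625), 70.20112609863281) centre unit [111.4 -17.4]
expected body outline [[315.4, 233.2], [292.1, 241.7], [329.5, 272.1], [306.1, 280.6]]
measured [[292.0, 238.89999389648438], [313.29998779296875, 231.1999969482422], [328.3999938964844, 272.8999938964844], [307.0, 280.6000061035156]]
```

View pics/g2.png

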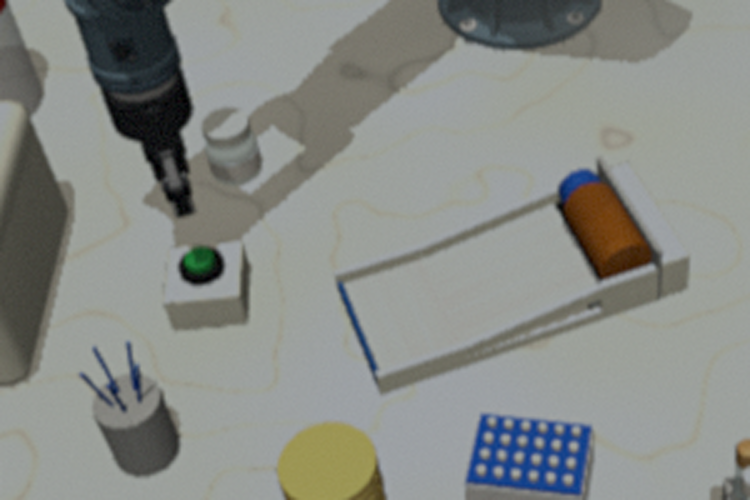

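Bottle seated (measured 111.4 mm, expected 111; straight). Now I'll press the button.

>>> {"api": "move_arm", "payload": {
  "moves": [
    {"gripper": 0, "x": -0.1, "y": 0, "z": 2.5, "roll": 0},
    {"gripper": 0, "x": 0, "y": 0, "z": 2.5, "roll": 0},
    {"gripper": 0, "x": 0, "y": 0, "z": 1.0, "roll": 0},
    {"gripper": 0, "x": 0, "y": 0, "z": 0, "roll": 0},
    {"gripper": 0, "x": 0, "y": 0, "z": 0, "roll": 0}
  ]
}}

```text
time_s: 14.02
eef_pos: [0.5046, -0.3581, 0.2524]
eef_rot: [0.001, 0.987, 0.159, 0.0]
wrist_force: [0.9, 0.0, 0.7]
opening: -0.002
```

>>> {"api": "move_arm", "payload": {
  "moves": [
    {"gripper": 0, "x": 0, "y": 0, "z": 0.3, "roll": 0},
    {"gripper": 0, "x": 0, "y": 0, "z": 0.3, "roll": 0},
    {"gripper": 0, "x": 0, "y": 0, "z": 0.2, "roll": 0},
    {"gripper": 0, "x": 0, "y": 0, "z": 0.1, "roll": 0},
    {"gripper": 0, "x": 0, "y": 0, "z": 0, "roll": 0}
  ]
}}

```text
time_s: 14.65
eef_pos: [0.5041, -0.3582, 0.2427]
eef_rot: [0.0, 0.987, 0.159, 0.0]
wrist_force: [-0.3, -0.0, 2.2]
opening: 0.001
```

>>> {"api": "move_arm", "payload": {
  "moves": [
    {"gripper": 0, "x": 0, "y": 0, "z": 0.1, "roll": 0},
    {"gripper": 0, "x": 0, "y": 0, "z": 0.1, "roll": 0},
    {"gripper": 0, "x": 0, "y": 0, "z": 0.1, "roll": 0},
    {"gripper": 0, "x": 0, "y": 0, "z": 0.05, "roll": 0},
    {"gripper": 0, "x": 0, "y": 0, "z": 0, "roll": 0}
  ]
}}

```text
time_s: 15.28
eef_pos: [0.5041, -0.3582, 0.2395]
eef_rot: [0.0, 0.987, 0.159, 0.0]
wrist_force: [-0.8, -0.0, 7.8]
opening: 0.004
```

>>> {"api": "move_arm", "payload": {
  "moves": [
    {"gripper": 0, "x": 0, "y": 0, "z": 0.05, "roll": 0},
    {"gripper": 0, "x": 0, "y": 0, "z": 0.05, "roll": 0},
    {"gripper": 0, "x": 0, "y": 0, "z": 0, "roll": 0},
    {"gripper": 0, "x": 0, "y": 0, "z": 0, "roll": 0},
    {"gripper": 0, "x": 0, "y": 0, "z": 0, "roll": 0}
  ]
}}

```text
time_s: 15.9
eef_pos: [0.5042, -0.3582, 0.2393]
eef_rot: [0.0, 0.987, 0.159, 0.0]
wrist_force: [-3.5, 2.0, 12.2]
opening: -0.004
```

Hard stop reached (12 N, the tool no longer descends): the button is fully down. Release.

>>> {"api": "move_arm", "payload": {
  "moves": [
    {"gripper": 0, "x": 0, "y": 0, "z": -0.3, "roll": 0},
    {"gripper": 0, "x": 0, "y": 0, "z": -0.7, "roll": 0},
    {"gripper": 0, "x": 0, "y": 0, "z": -3, "roll": 0},
    {"gripper": 0, "x": 0, "y": 0, "z": -3, "roll": 0},
    {"gripper": 0, "x": 0, "y": 0, "z": -1, "roll": 0}
  ]
}}

```text
time_s: 16.52
eef_pos: [0.5042, -0.3581, 0.3194]
eef_rot: [0.001, 0.987, 0.159, 0.001]
wrist_force: [0.5, 0.7, 0.4]
opening: 0.003
```

>>> {"api": "move_arm", "payload": {
  "moves": [
    {"gripper": 0, "x": 0, "y": 0, "z": 0, "roll": 0},
    {"gripper": 0, "x": 0, "y": 0, "z": 0, "roll": 0},
    {"gripper": 0, "x": 0, "y": 0, "z": 0, "roll": 0},
    {"gripper": 0, "x": 0, "y": 0, "z": 0, "roll": 0},
    {"gripper": 0, "x": 0, "y": 0, "z": 0, "roll": 0}
  ]
}}

```text
time_s: 17.15
eef_pos: [0.504, -0.358, 0.3175]
eef_rot: [-0.0, 0.987, 0.159, -0.0]
wrist_force: [0.5, -0.3, -0.9]
opening: 0.003
```

```bash
python3 - <<'E'
from h import *
snap('scene','k'); t=cv2.imread('pics/k.png')[140:340,100:400]; cv2.imwrite('pics/k2.png',cv2.resize(t,(750,500),interpolation=cv2.INTER_CUBIC))
E
```

```text
(no output)
```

View pics/k2.png

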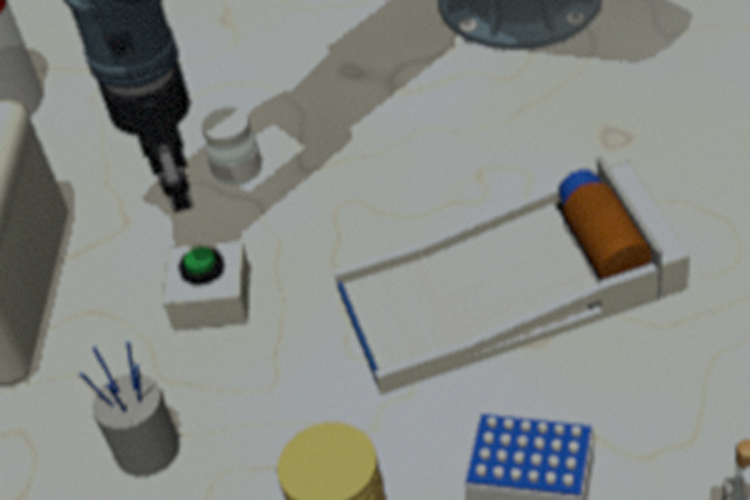

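The button is up again, the bottle is still seated and the bystanders haven't moved.

```bash
python3 -c "
from bench import ctrl
print(ctrl.hand_in())"
```

```text
the job is handed in; nothing more can be done
None
```

I rolled the bottle up the ramp with the half-open fingertips behind it, at about 25–40 mm/s, until it dropped between the rollers. I then backed away, pressed the start button with closed fingers, let it come back up and handed the job in at about 17 s of the 58 s.

- **Bottle:** before the press, the top camera put it at x = 111.4 mm, y = -17 mm in the roller unit's frame (the seat is x = 111, y = -15), lying straight. The last picture shows it in the same place.
- **Button:** the press stopped hard at 12 N, at a tool height matching the full 6 mm of travel. In the last picture the button is up and the gripper is clear of it. I had no direct reading of the joint.
- **Bystanders:** those in the final crop (jar, pot, dishes, tip box) look unmoved. The flask and spare bottle are outside that crop, but the arm never went near them.
- **Checks:** none failed. The two cameras disagreed by about 7 mm on where the button's centre is, well inside its 16 mm radius. My first batch of move calls was refused because the rows left out some fields, and nothing moved.

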